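# Kit one respirator into the caddy

### The job

Make up the kit for one respirator in the blue caddy: lift the carrier plate straight up off the gluing fixture's pins, keeping it level, and put it, the narrow-necked canister, the single-bar valve and the harness buckle each upright and fully down in the pocket of its own shape. Leave the wide-necked canister and the cross-barred valve where they stand.

Things in the scene. Friction and masses are not known exactly. Their poses are not given: they have to be found in the camera images.
- carrier_plate: Black plate 48 (x) by 88 (y) by 6 mm, in its middle a grip block 20 (x) by 36 (y), from 6 to 36 high; pinch it across x. Origin: centre of underside, z up. About 120 g. It starts on a fixed aluminium block (86 by 130, 25 high) with two 9 mm pins through its 11 mm holes at y = +32 and -32; the pins stand 20 above the face it lies on: it is free once raised over 20.
- canister: Filter canister with the NARROW neck: upright black round body 56 mm diameter, 32 high, with a white round neck 28 diameter from 32 to 50 high. Origin: centre of underside, z up. About 140 g.
- wide_canister: Look-alike that does not belong to the kit: the same canister body but with a WIDE white neck 44 mm diameter. Origin: centre of underside, z up. Same heights as the canister.
- valve: Exhale valve: black disc 40 mm diameter, 10 high, with ONE straight white upright bar on it, 12 (x) by 34 (y), from 10 to 34 high; pinch it across x. Origin: centre of underside, z up. About 60 g.
- cross_valve: Look-alike that does not belong to the kit: the same valve disc (40 mm) but with TWO white bars crossed as a plus sign. Origin: centre of underside, z up. Same heights as the valve. Other things on the bench, where the parts lie, are no higher than 50.
- buckle: Harness buckle: flat black bar 24 (x) by 84 (y) by 8 mm with a strap window in each end, and in the middle an upright white tongue 12 (x) by 30 (y), from 8 to 34 high; pinch it across x. Origin: centre of underside, z up. About 60 g.
- pocket_plate: Fixed white insert 84 (x) by 116 (y) by 14 high in a low blue caddy, one of four in two rows of two. Origin: centre of its underside, z up. Its centred pocket is 8 deep, its grey floor 6 above the origin: a wide rectangle 64 (x) by 104 (y) mm, for the carrier plate. Which insert is in which corner of the caddy changes.
- pocket_canister: Fixed white insert 84 (x) by 116 (y) by 14 high in a low blue caddy, one of four in two rows of two. Origin: centre of its underside, z up. Its centred pocket is 8 deep, its grey floor 6 above the origin: the larger circle, 74 mm diameter, for the canister. Inserts' centres are 86 apart in x, 118 in y.
- pocket_valve: Fixed white insert 84 (x) by 116 (y) by 14 high in a low blue caddy, one of four in two rows of two. Origin: centre of its underside, z up. Its centred pocket is 8 deep, its grey floor 6 above the origin: the smaller circle, 56 mm diameter, for the valve. The caddy's rim is 3 above the inserts' tops.
- pocket_buckle: Fixed white insert 84 (x) by 116 (y) by 14 high in a low blue caddy, one of four in two rows of two. Origin: centre of its underside, z up. Its centred pocket is 8 deep, its grey floor 6 above the origin: a narrow rectangle 38 (x) by 100 (y) mm, for the buckle.
Mind the look-alikes: they are no part of the job. Leave any pink look-alike of the carrier_plate alone.

How it is judged:
By the outcome, as a careful person would: the job done as asked, in the order asked, and still so for the second after the job is handed in, with the robot touching nothing.
It also fails if it takes over 128 s, if anything falls off the work surface, if the arm or the gripper's body presses on something with over 40 N, if the wrist force passes 120 N, or if a joint passes its speed limit or range.

### The arm

A 6-joint arm with a two-finger parallel gripper is mounted at the origin on the work surface. World frame = base frame: x ahead of the robot, y to its left, z up, the work surface at z = 0. Lengths are in m, angles in degrees, forces in N, time in s.
With the tool pointing down it reaches from about 0.4 to 0.825 m from the base axis. Payload 7 kg.
Tool frame: the origin (TCP) lies at the very end of the fingers, on their centre line; the grasp point (between the pads) lies 19 mm behind it; z points along the fingers, y is the line along which they close (so a half turn about z gives the same grasp; the last joint's range is limited). The gripper opens to 88 mm and grips with 3 to 60 N. Pads are 19 mm wide; open, the fingers measure 130 mm over their backs; the gripper's body (78 mm by 193 mm) begins 47 mm behind the grasp point.
Start: joints at [90.991, 20.546, 0.682, 0, -70.136, -16.507], TCP at [0.181, 0.65, 0.227] pointing down, gripper open.
Joint ranges: [-176.03, 176.03], [-82.01, 121.73], [-58.28, 71.71], [-173.87, 95.51], [-174.79, -0.11], [-173.66, 173.66]. Speed limits (degrees/s): [136.94, 136.94, 172.46, 180, 180, 180].

### API

Orientations are given as [roll, pitch, yaw] about the fixed x, y, z axes, in that order (R = Rz(yaw) Ry(pitch) Rx(roll)).
In Python, from plant import ctrl, cams, workorder gives the robot as it stands.
- The arm moves only by the tool play_rows, never from a script. Its argument "motion" is a list of rows, each an object of numbers: "x", "y", "z": the shift along the tool's x, y, z normalised to -1 to 1, where 1 is 0.025 m; "rx", "ry", "rz": the turn, a rotation vector about the tool's x, y, z normalised to -1 to 1, where 1 is 4 degrees. A call has 1 to 20 rows; each row shifts and turns the commanded pose from where the row before left it, along the tool's axes as they then stand; what a row does not reach is not made up. A row lasts 1/8 s, in which the tool goes at most 62.5 mm and 10.7 degrees, less where a joint would pass 70% of its speed; a pose out of reach is approached as far as the arm can. A call with a number of a shift or a turn outside -1 to 1 is refused whole. A call with a gripper value outside its range is refused whole. "fingers" is the opening, from -1 (shut) to 1 (fully open), set as the call begins (left out, the last holds). The fingers move at their own pace and stop on an object; the grip force is fixed at half the most. Time passes only in rows, so rows that do not move let the fingers close. It gives the time, the measured TCP pose, the force, the opening and the grip force at its end, in the units of the state.
- ctrl.get_obs(): the state, without advancing time (a new reading comes with each control period).
- cams.snapshot(name): name is "side" or "top"; returns the picture (400x640x3 uint8, blue, green, red); there is no depth.
- cams.get_calibration(name): a dict with "vertical_fov" (degrees; the focal length in pixels is half the picture's height over the tangent of half this angle, whatever the lens; pixels are square), "cx", "cy" (the principal point, pixels), "k1" (the pictures are not rectified: a ray, as slopes to the right and down, at radius r is drawn at 1 + k1 r^2 times it, then the intrinsics apply), "position" and "rotation" of the camera in the world. Camera axes: x right, y up, looking along -z (the intrinsics and any distortion apply to the point x, -y, -z); pixel columns grow to the right and rows downward; lengths in m; the calibration is good to about 2 mm. A picture is of the moment at which its call begins. get_calibration takes no time and is no camera call.
- workorder.close_job(): hands the job in; it is judged then, once.
The state is a dict: "clock": time; "joint_pos": joint angles; "qvel": joint speeds; "tau": joint torques, N m; "tool_pos": TCP position; "orientation": TCP orientation; "force": force on the tool from outside, world axes, zero at the start; "moment": the same for the moment, N m; "opening": finger opening in m; "gripper_force": force on a finger pad.
Only numpy, scipy, OpenCV 4.12 (cv2) and the standard library are available. Lean on these libraries where they do the work, as an engineer would, in place of code of your own. Each camera call takes 0.05 s, during which the arm holds its last target. There are 200 camera calls.

## Working session

There is one attempt and no reset: what is moved stays moved. The work goes in short steps, Python scripts to look and compute and a tool call to move; the robot and the scene stay as the last step left them, time stands still between calls to the robot, and variables do not carry over. Pictures are saved under pics/ and viewed, at most 14 in all, crops included, and the job is handed in when it is done.

Besides the shell and the picture viewer there is one more tool, called after ">>>" as name(argument=value, ...), one argument or row to a line, values as JSON. play_rows: Moves the arm, as the interface text tells. Its arguments: {"type":"object","properties":{"motion":{"type":"array"},"fingers":{"type":"number"}},"required":["motion"]}

```bash
mkdir -p pics; cat > h.py <<'E'
import numpy as np, cv2
from plant import ctrl, cams, workorder
def cal(n):
    c=cams.get_calibration(n); f=200/np.tan(np.radians(c["vertical_fov"])/2)
    return c,f
def ray(n,u,v):
    c,f=cal(n); K=np.array([[f,0,c["cx"]],[0,f,c["cy"]],[0,0,1.]])
    p=cv2.undistortPoints(np.array([[[u,v]]],float),K,np.array([c["k1"],0,0,0.]))[0,0]
    R=np.array(c["rotation"],float)
    d=R@np.array([p[0],-p[1],-1]); return np.array(c["position"]),d
def onz(n,u,v,z):
    o,d=ray(n,u,v); return o+d*(z-o[2])/d[2]
E
python3 - <<'E'
from h import *
for n in("top","side"):
    print(n,cams.get_calibration(n)); cv2.imwrite(f"pics/{n}0.png",cams.snapshot(n))
print(ctrl.get_obs())
E
```

```text
top {'vertical_fov': 47.425905803295244, 'cx': 319.8936536381812, 'cy': 194.86691795071798, 'k1': 0.004792937183356767, 'position': array([0.32391665, 0.03613115, 1.29073393]), 'rotation': array([  5.78594623,   1.0087708 , -89.58558525])}
side {'vertical_fov': 55.08428246662469, 'cx': 323.78268064561587, 'cy': 195.0382029191167, 'k1': -0.06070953605678741, 'position': array([0.31529518, 0.61892737, 0.62144353]), 'rotation': array([  45.40286827,   -0.47277214, -164.00934833])}
{'clock': 0.1, 'joint_pos': array([ 9.09917573e+01,  2.05880837e+01,  6.39205195e-01, -1.50427497e-02,
       -7.01364526e+01, -1.65072972e+01]), 'qvel': array([-0.12064364, -0.06533042,  0.17112229,  0.01437109,  0.02116485,
       -0.05169279]), 'tau': array([-1.66451970e-03, -5.84162486e+01,  2.93748307e+01,  7.01539770e+00,
        1.01706258e-02, -5.62439550e-05]), 'tool_pos': array([0.18048355, 0.6499747 , 0.22571774]), 'orientation': array([ 1.79914168e+02, -1.06885926e-02, -1.55206537e+01]), 'force': array([-0.40101967,  0.68712417,  0.39853722]), 'moment': array([-0.03014681, -0.02318704,  0.01967538]), 'gripper_force': 0.0, 'opening': 0.0874342498513352}
```

View pics/top0.png

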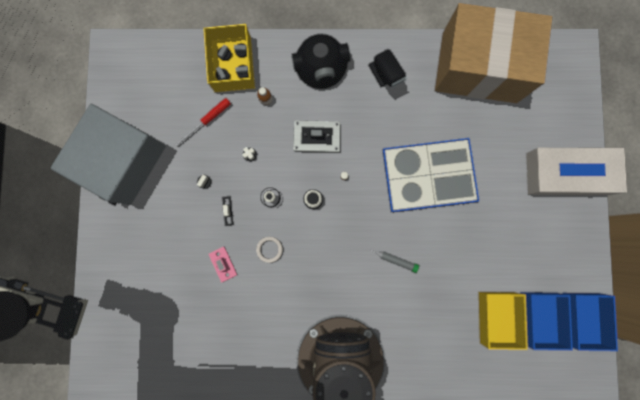

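View pics/side0.png

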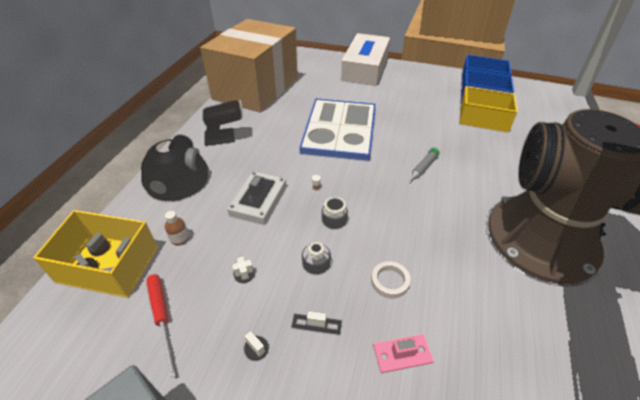

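```bash
sed -i 's/^import numpy.*/&\nfrom scipy.spatial.transform import Rotation as Ro/; s/R=np.array(c\["rotation"\],float)/R=Ro.from_euler("xyz",c["rotation"],degrees=True).as_matrix()/' h.py
python3 - <<'E'
from h import *
a=cv2.imread("pics/top0.png")[110:230,190:350];cv2.imwrite("pics/tc.png",cv2.resize(a,None,fx=5,fy=5,interpolation=cv2.INTER_CUBIC))
a=cv2.imread("pics/side0.png")[165:365,220:380];cv2.imwrite("pics/sc.png",cv2.resize(a,None,fx=3,fy=3,interpolation=cv2.INTER_CUBIC))
a=cv2.imread("pics/top0.png")[130:220,370:490];cv2.imwrite("pics/tp.png",cv2.resize(a,None,fx=5,fy=5,interpolation=cv2.INTER_CUBIC))
for p in [(340,355),(320,195)]: print(onz("top",*p,0))
E
```

```text
[0.01258121 0.00134637 0.        ]
[0.45417773 0.05949832 0.        ]
```

View pics/tc.png

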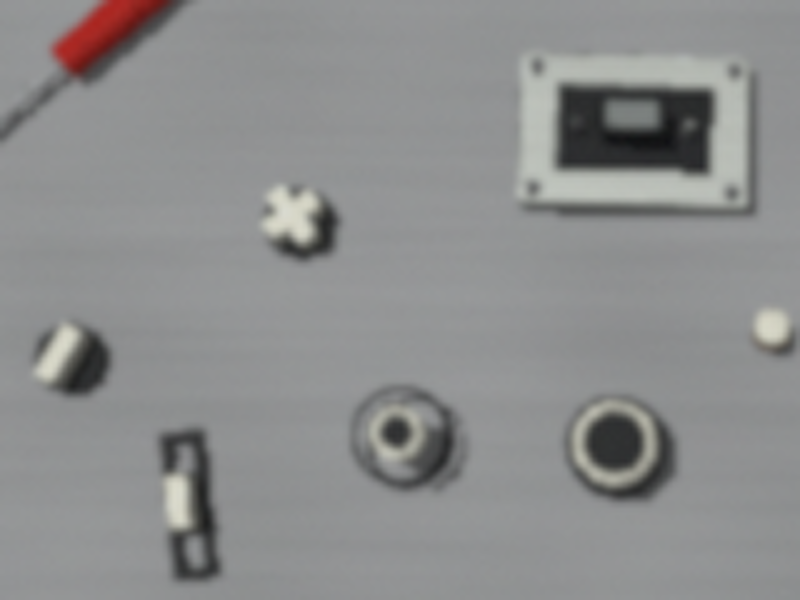

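View pics/sc.png

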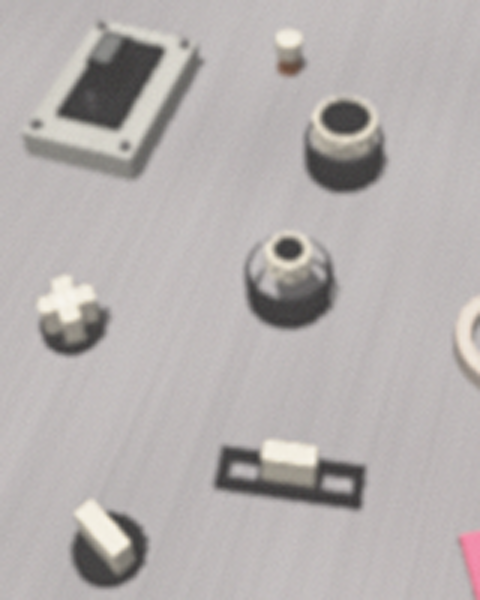

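View pics/tp.png

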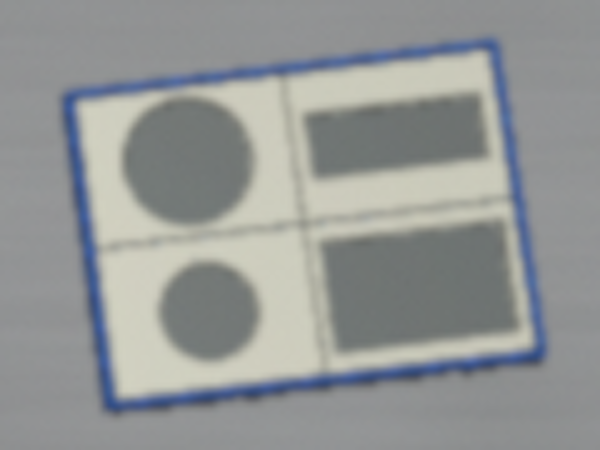

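```bash
cat > m.py <<'E'
from h import *
def blob(img,n,c,w,lo,hi,z,lab):
    u,v=c; S=6; a=img[v-w:v+w,u-w:u+w]; a=cv2.resize(a,None,fx=S,fy=S,interpolation=cv2.INTER_CUBIC)
    m=cv2.inRange(a,np.array(lo),np.array(hi)); cs,_=cv2.findContours(m,cv2.RETR_EXTERNAL,cv2.CHAIN_APPROX_NONE)
    k=max(cs,key=cv2.contourArea)[:,0].astype(float)
    px=(k+.5)/S-.5+[u-w,v-w]
    P=np.array([onz(n,*p,z)[:2] for p in px])*1000
    r=cv2.minAreaRect(P.astype(np.float32)); b=cv2.boxPoints(r)
    e=[b[1]-b[0],b[2]-b[1]]; l=max(e,key=np.linalg.norm)
    (cc,rad)=cv2.minEnclosingCircle(P.astype(np.float32))
    print(n,lab,"ctr",np.round(r[0],1),"size",np.round(sorted(r[1]),1),"long axis deg",round(np.degrees(np.arctan2(l[1],l[0]))%180,1),"n",len(k))
    return r
W=([150,165,165],[255]*3)
E
python3 - <<'E'
from m import *
t=cv2.imread("pics/top0.png"); s=cv2.imread("pics/side0.png")
print([t[y,x].tolist() for x,y in [(203,180),(226,210),(408,160),(390,180),(317,133),(300,133),(310,141),(320,139),(230,180)]])
print([s[y,x].tolist() for x,y in [(254,342),(316,318),(255,181),(265,195),(300,290)]])
for lab,c,w in [("valve",(203,181),9),("buckle",(226,210),9)]: blob(t,"top",c,w,[175]*3,[255]*3,.034,lab)
for lab,c,w in [("valve",(254,345),22),("buckle",(316,319),14)]: blob(s,"side",c,w,[195]*3,[255]*3,.034,lab)
blob(t,"top",(270,197),8,[175]*3,[255]*3,.05,"neck")
blob(s,"side",(316,250),11,[195]*3,[255]*3,.05,"neck")
blob(t,"top",(270,198),15,[0]*3,[105]*3,.032,"body")
for lab,c,w in [("can",(408,162),20),("val",(412,192),15),("buc",(449,157),22),("pla",(454,187),24)]: blob(t,"top",c,w,[90]*3,[150]*3,.010,lab)
blob(t,"top",(317,136),18,[0]*3,[90]*3,.031,"plate")
blob(t,"top",(317,133),8,[95]*3,[170]*3,.061,"block")
blob(t,"top",(317,136),30,[180]*3,[255]*3,.025,"fixture")
E
```

```text
[[169, 181, 180], [193, 207, 207], [119, 120, 116], [167, 175, 174], [126, 128, 123], [161, 167, 163], [47, 45, 45], [28, 25, 25], [146, 145, 143]]
[[228, 239, 244], [214, 228, 233], [137, 139, 141], [66, 66, 67], [182, 182, 188]]
top valve ctr [490.3 392. ] size [ 9.6 31.1] long axis deg 149.2 n 136
top buckle ctr [408.1 322.9] size [10.5 26.1] long axis deg 3.1 n 132
side valve ctr [491.5 391.7] size [12.7 34.1] long axis deg 150.1 n 255
side buckle ctr [408.9 322.1] size [12.9 30. ] long axis deg 7.5 n 267
top neck ctr [433.7 203.9] size [2.7 4.9] long axis deg 63.9 n 25
side neck ctr [440.6 193.3] size [12.4 27.8] long axis deg 128.1 n 203
top body ctr [436.9 187.1] size [47.6 55.1] long axis deg 142.3 n 460
top can ctr [ 549.7 -187.7] size [72.2 72.5] long axis deg 28.5 n 436
top val ctr [ 463.7 -198.1] size [53.9 54.1] long axis deg 41.9 n 327
top buc ctr [ 564.7 -305.3] size [ 38.  100.4] long axis deg 97.1 n 552Traceback (most recent call last):
  File "<stdin>", line 10, in <module>
  File "m.py", line 7, in blob
    P=np.array([onz(n,*p,z)[:2] for p in px])*1000
                ~~~^^^^^^^^
  File "h.py", line 13, in onz
    o,d=ray(n,u,v); return o+d*(z-o[2])/d[2]
        ~~~^^^^^^^
  File "h.py", line 8, in ray
    c,f=cal(n); K=np.array([[f,0,c["cx"]],[0,f,c["cy"]],[0,0,1.]])
        ~~~^^^
  File "h.py", line 5, in cal
    c=cams.get_calibration(n); f=200/np.tan(np.radians(c["vertical_fov"])/2)
ValueError: time passes only in moves, steps and waits
```

```bash
sed -i 's/^def cal/from functools import lru_cache\n@lru_cache\ndef cal/' h.py
python3 - <<'E'
from m import *
t=cv2.imread("pics/top0.png"); s=cv2.imread("pics/side0.png")
blob(t,"top",(454,187),24,[90]*3,[150]*3,.010,"pla pocket")
blob(t,"top",(317,136),18,[0]*3,[90]*3,.031,"plate")
blob(t,"top",(317,133),8,[95]*3,[145]*3,.061,"block")
blob(t,"top",(317,136),30,[168]*3,[255]*3,.025,"fixture")
blob(s,"side",(255,181),8,[105]*3,[165]*3,.061,"block")
blob(s,"side",(260,196),30,[185]*3,[255]*3,.025,"fixture")
blob(t,"top",(227,211),18,[0]*3,[100]*3,.008,"bucklebar")
blob(s,"side",(316,323),28,[0]*3,[110]*3,.008,"bucklebar")
blob(t,"top",(270,197),8,[150]*3,[255]*3,.05,"neck")
# neck ring centre from crops
for n,c in (("top",(190+397/5,110+432/5)),("side",(220+289/3,165+248/3))): print(n,"neck hand",onz(n,*c,.05))
blob(t,"top",(431,175),55,[90,0,0],[255,150,110],.017,"blue rim")
E
```

```text
top pla pocket ctr [ 478.7 -316.5] size [ 63.9 105. ] long axis deg 97.3 n 685
top plate ctr [620.   69.7] size [46.7 85.4] long axis deg 87.9 n 536
top block ctr [621.4  70.9] size [13.6 27.6] long axis deg 90.2 n 157
top fixture ctr [621.6  71.9] size [ 83.6 126.7] long axis deg 89.8 n 868
side block ctr [621.6  70.3] size [26.4 51.4] long axis deg 102.2 n 304
side fixture ctr [628.4  53.1] size [ 97.1 163.8] long axis deg 88.5 n 1799
top bucklebar ctr [407.3 320.4] size [27.1 85.4] long axis deg 7.2 n 533
side bucklebar ctr [407.7 323.9] size [26.1 83.2] long axis deg 7.7 n 919
top neck ctr [443.7 202.5] size [22.5 29. ] long axis deg 35.2 n 227
top neck hand [0.44451402 0.19740845 0.05      ]
side neck hand [0.44523814 0.19878794 0.05      ]
top blue rim ctr [ 511.2 -249.7] size [188.5 251.7] long axis deg 97.2 n 1810
```

Canister candidates in the top view are (270,197), which has the narrow neck and is chosen, and (313,199), which is wide. For the valve, (203,181) has a single bar and is chosen, while (249,153) is the cross. The buckle is (227,211). The carrier plate is black at (318,136), and its pink look-alike is at (222,265). The close crops confirm these choices.

>>> play_rows(
  motion=[
    {"rz": 1},
    {"rz": 1},
    {"rz": 1},
    {"rz": 1},
    {"rz": 1},
    {"rz": 1},
    {"rz": 1},
    {"rz": 1},
    {"rz": 1},
    {"rz": 1},
    {"rz": 1},
    {"rz": 1},
    {"rz": 1},
    {"rz": 1},
    {"rz": 1},
    {"rz": 1},
    {"rz": 1},
    {"rz": 1},
    {"rz": 0.62},
  ],
  fingers=1,
)

```text
$.motion[0]: bad value
```

>>> play_rows(
  motion=[
    {"x": 0,"y": 0,"z": 0,"rx": 0,"ry": 0,"rz": 1},
    {"x": 0,"y": 0,"z": 0,"rx": 0,"ry": 0,"rz": 1},
    {"x": 0,"y": 0,"z": 0,"rx": 0,"ry": 0,"rz": 1},
    {"x": 0,"y": 0,"z": 0,"rx": 0,"ry": 0,"rz": 1},
    {"x": 0,"y": 0,"z": 0,"rx": 0,"ry": 0,"rz": 1},
    {"x": 0,"y": 0,"z": 0,"rx": 0,"ry": 0,"rz": 1},
    {"x": 0,"y": 0,"z": 0,"rx": 0,"ry": 0,"rz": 1},
    {"x": 0,"y": 0,"z": 0,"rx": 0,"ry": 0,"rz": 1},
    {"x": 0,"y": 0,"z": 0,"rx": 0,"ry": 0,"rz": 1},
    {"x": 0,"y": 0,"z": 0,"rx": 0,"ry": 0,"rz": 1},
    {"x": 0,"y": 0,"z": 0,"rx": 0,"ry": 0,"rz": 1},
    {"x": 0,"y": 0,"z": 0,"rx": 0,"ry": 0,"rz": 1},
    {"x": 0,"y": 0,"z": 0,"rx": 0,"ry": 0,"rz": 1},
    {"x": 0,"y": 0,"z": 0,"rx": 0,"ry": 0,"rz": 1},
    {"x": 0,"y": 0,"z": 0,"rx": 0,"ry": 0,"rz": 1},
    {"x": 0,"y": 0,"z": 0,"rx": 0,"ry": 0,"rz": 1},
    {"x": 0,"y": 0,"z": 0,"rx": 0,"ry": 0,"rz": 1},
    {"x": 0,"y": 0,"z": 0,"rx": 0,"ry": 0,"rz": 1},
    {"x": 0,"y": 0,"z": 0,"rx": 0,"ry": 0,"rz": 0.62},
  ],
  fingers=1,
)

```text
clock: 2.48
tool_pos: [0.1805, 0.6501, 0.226]
orientation: [180.0, -0.1, -90.1]
force: [0.5, 0.1, -0.1]
opening: 0.0876
gripper_force: 0.0
```

>>> play_rows(
  motion=[
    {"x": 1,"y": -0.76,"z": 0,"rx": 0,"ry": 0,"rz": 0},
    {"x": 1,"y": -0.76,"z": 0,"rx": 0,"ry": 0,"rz": 0},
    {"x": 1,"y": -0.76,"z": 0,"rx": 0,"ry": 0,"rz": 0},
    {"x": 1,"y": -0.76,"z": 0,"rx": 0,"ry": 0,"rz": 0},
    {"x": 1,"y": -0.76,"z": 0,"rx": 0,"ry": 0,"rz": 0},
    {"x": 1,"y": -0.76,"z": 0,"rx": 0,"ry": 0,"rz": 0},
    {"x": 1,"y": -0.76,"z": 0,"rx": 0,"ry": 0,"rz": 0},
    {"x": 1,"y": -0.76,"z": 0,"rx": 0,"ry": 0,"rz": 0},
    {"x": 1,"y": -0.76,"z": 0,"rx": 0,"ry": 0,"rz": 0},
    {"x": 1,"y": -0.76,"z": 0,"rx": 0,"ry": 0,"rz": 0},
    {"x": 1,"y": -0.76,"z": 0,"rx": 0,"ry": 0,"rz": 0},
    {"x": 1,"y": -0.76,"z": 0,"rx": 0,"ry": 0,"rz": 0},
    {"x": 1,"y": -0.76,"z": 0,"rx": 0,"ry": 0,"rz": 0},
    {"x": 1,"y": -0.76,"z": 0,"rx": 0,"ry": 0,"rz": 0},
    {"x": 1,"y": -0.76,"z": 0,"rx": 0,"ry": 0,"rz": 0},
    {"x": 1,"y": -0.76,"z": 0,"rx": 0,"ry": 0,"rz": 0},
    {"x": 1,"y": -0.76,"z": 0,"rx": 0,"ry": 0,"rz": 0},
    {"x": 1,"y": -0.76,"z": 0,"rx": 0,"ry": 0,"rz": 0},
    {"x": 1,"y": -0.76,"z": 0,"rx": 0,"ry": 0,"rz": 0},
    {"x": 1,"y": -0.76,"z": 0,"rx": 0,"ry": 0,"rz": 0},
  ],
)

```text
clock: 4.97
tool_pos: [0.561, 0.1485, 0.2266]
orientation: [-180.0, 0.0, -90.0]
force: [0.7, 0.4, -0.3]
opening: 0.0876
gripper_force: 0.0
```

>>> play_rows(
  motion=[
    {"x": 0.79,"y": -0.6,"z": 0,"rx": 0,"ry": 0,"rz": 0},
    {"x": 0.79,"y": -0.6,"z": 0,"rx": 0,"ry": 0,"rz": 0},
    {"x": 0.79,"y": -0.6,"z": 0,"rx": 0,"ry": 0,"rz": 0},
    {"x": 0.75,"y": -0.6,"z": 0,"rx": 0,"ry": 0,"rz": 0},
    {"x": 0,"y": 0,"z": 1,"rx": 0,"ry": 0,"rz": 0},
    {"x": 0,"y": 0,"z": 1,"rx": 0,"ry": 0,"rz": 0},
    {"x": 0,"y": 0,"z": 1,"rx": 0,"ry": 0,"rz": 0},
    {"x": 0,"y": 0,"z": 1,"rx": 0,"ry": 0,"rz": 0},
    {"x": 0,"y": 0,"z": 1,"rx": 0,"ry": 0,"rz": 0},
    {"x": 0,"y": 0,"z": 0.8,"rx": 0,"ry": 0,"rz": 0},
    {"x": 0,"y": 0,"z": 0,"rx": 0,"ry": 0,"rz": 0},
    {"x": 0,"y": 0,"z": 0,"rx": 0,"ry": 0,"rz": 0},
  ],
)

```text
clock: 6.48
tool_pos: [0.6211, 0.0721, 0.0825]
orientation: [-179.9, 0.0, -90.0]
force: [0.0, -0.3, 0.4]
opening: 0.0876
gripper_force: 0.0
```

>>> play_rows(
  motion=[
    {"x": 0.05,"y": 0,"z": 0.6,"rx": 0,"ry": 0,"rz": 0},
    {"x": 0,"y": 0,"z": 0.6,"rx": 0,"ry": 0,"rz": 0},
    {"x": 0,"y": 0,"z": 0.58,"rx": 0,"ry": 0,"rz": 0},
    {"x": 0,"y": 0,"z": 0,"rx": 0,"ry": 0,"rz": 0},
  ],
)

```text
clock: 6.98
tool_pos: [0.6195, 0.0708, 0.0351]
orientation: [179.8, -0.1, -90.0]
force: [-0.7, -0.2, 0.9]
opening: 0.0875
gripper_force: 0.0
```

>>> play_rows(
  motion=[
    {"x": 0,"y": 0,"z": 0,"rx": 0,"ry": 0,"rz": 0},
    {"x": 0,"y": 0,"z": 0,"rx": 0,"ry": 0,"rz": 0},
    {"x": 0,"y": 0,"z": 0,"rx": 0,"ry": 0,"rz": 0},
    {"x": 0,"y": 0,"z": 0,"rx": 0,"ry": 0,"rz": 0},
    {"x": 0,"y": 0,"z": 0,"rx": 0,"ry": 0,"rz": 0},
    {"x": 0,"y": 0,"z": 0,"rx": 0,"ry": 0,"rz": 0},
    {"x": 0,"y": 0,"z": 0,"rx": 0,"ry": 0,"rz": 0},
    {"x": 0,"y": 0,"z": 0,"rx": 0,"ry": 0,"rz": 0},
  ],
  fingers=-1,
)

```text
clock: 7.98
tool_pos: [0.6207, 0.0712, 0.0371]
orientation: [-180.0, 0.0, -90.0]
force: [-0.9, 0.4, 0.5]
opening: 0.0196
gripper_force: 29.9
```

>>> play_rows(
  motion=[
    {"x": 0,"y": 0,"z": -0.1,"rx": 0,"ry": 0,"rz": 0},
    {"x": 0,"y": 0,"z": -0.2,"rx": 0,"ry": 0,"rz": 0},
    {"x": 0,"y": 0,"z": -0.3,"rx": 0,"ry": 0,"rz": 0},
    {"x": 0,"y": 0,"z": -0.3,"rx": 0,"ry": 0,"rz": 0},
    {"x": 0,"y": 0,"z": -0.3,"rx": 0,"ry": 0,"rz": 0},
    {"x": 0,"y": 0,"z": -0.4,"rx": 0,"ry": 0,"rz": 0},
    {"x": 0,"y": 0,"z": -0.6,"rx": 0,"ry": 0,"rz": 0},
    {"x": 0,"y": 0,"z": -0.8,"rx": 0,"ry": 0,"rz": 0},
    {"x": 0,"y": 0,"z": -0.8,"rx": 0,"ry": 0,"rz": 0},
    {"x": 0,"y": 0,"z": -0.4,"rx": 0,"ry": 0,"rz": 0},
    {"x": 0,"y": 0,"z": 0,"rx": 0,"ry": 0,"rz": 0},
  ],
)

```text
clock: 9.35
tool_pos: [0.621, 0.0713, 0.143]
orientation: [-179.9, 0.0, -90.0]
force: [-0.8, 0.4, -2.6]
opening: 0.0199
gripper_force: 29.9
```

>>> play_rows(
  motion=[
    {"x": 0.5,"y": 0.18,"z": 0,"rx": 0,"ry": 0,"rz": 0},
    {"x": 0.97,"y": 0.355,"z": 0,"rx": 0,"ry": 0,"rz": 0},
    {"x": 0.97,"y": 0.355,"z": 0,"rx": 0,"ry": 0,"rz": 0},
    {"x": 0.97,"y": 0.355,"z": 0,"rx": 0,"ry": 0,"rz": 0},
    {"x": 0.97,"y": 0.355,"z": 0,"rx": 0,"ry": 0,"rz": 0},
    {"x": 0.97,"y": 0.355,"z": 0,"rx": 0,"ry": 0,"rz": 0},
    {"x": 0.97,"y": 0.355,"z": 0,"rx": 0,"ry": 0,"rz": 0},
    {"x": 0.97,"y": 0.355,"z": 0,"rx": 0,"ry": 0,"rz": 0},
    {"x": 0.97,"y": 0.355,"z": 0,"rx": 0,"ry": 0,"rz": 0},
    {"x": 0.97,"y": 0.355,"z": 0,"rx": 0,"ry": 0,"rz": 0},
    {"x": 0.97,"y": 0.355,"z": 0,"rx": 0,"ry": 0,"rz": 0},
    {"x": 0.97,"y": 0.355,"z": 0,"rx": 0,"ry": 0,"rz": 0},
    {"x": 0.97,"y": 0.355,"z": 0,"rx": 0,"ry": 0,"rz": 0},
    {"x": 0.97,"y": 0.355,"z": 0,"rx": 0,"ry": 0,"rz": 0},
    {"x": 0.97,"y": 0.355,"z": 0,"rx": 0,"ry": 0,"rz": 0},
    {"x": 0.97,"y": 0.355,"z": 0,"rx": 0,"ry": 0,"rz": 0},
    {"x": 0.5,"y": 0.18,"z": 0,"rx": 0,"ry": 0,"rz": 0},
    {"x": 0,"y": 0,"z": 0,"rx": 0,"ry": 0,"rz": -0.9},
    {"x": 0,"y": 0,"z": 0,"rx": 0,"ry": 0,"rz": -0.9},
    {"x": 0,"y": 0,"z": 0,"rx": 0,"ry": 0,"rz": 0},
  ],
)

```text
clock: 11.85
tool_pos: [0.4782, -0.3179, 0.1421]
orientation: [-180.0, 0.0, -82.8]
force: [-0.4, 0.4, -0.9]
opening: 0.0198
gripper_force: 29.9
```

```bash
python3 - <<'E'
from h import *
o=ctrl.get_obs(); print(o["tool_pos"],o["orientation"],o["force"])
t=cams.snapshot("top")[110:230,370:490]; s=cams.snapshot("side")[40:190,270:430]
cv2.imwrite("pics/p1.png",np.hstack([cv2.resize(t,(400,400),interpolation=cv2.INTER_CUBIC),cv2.resize(s,(400,400),interpolation=cv2.INTER_CUBIC)]))
E
```

```text
[ 0.47817744 -0.31787605  0.14209682] [-1.79994897e+02  1.01499062e-03 -8.28333959e+01] [-0.39023886  0.41543853 -0.91808546]
```

View pics/p1.png

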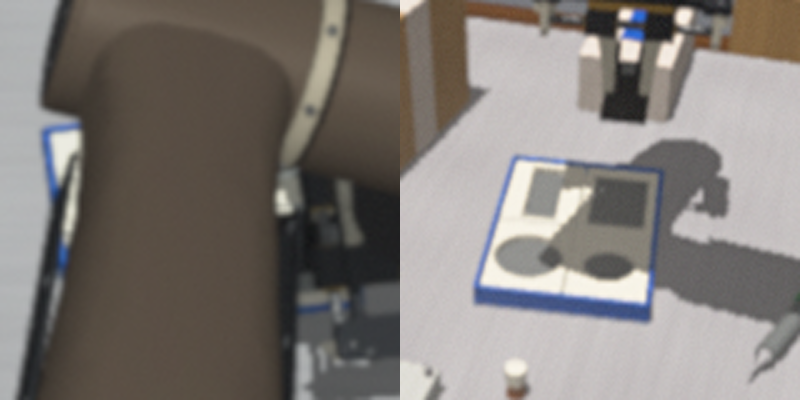

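>>> play_rows(
  motion=[
    {"x": -0.06,"y": -0.03,"z": 0.8,"rx": 0,"ry": 0,"rz": 0},
    {"x": 0,"y": 0,"z": 1,"rx": 0,"ry": 0,"rz": 0},
    {"x": 0,"y": 0,"z": 1,"rx": 0,"ry": 0,"rz": 0},
    {"x": 0,"y": 0,"z": 0.8,"rx": 0,"ry": 0,"rz": 0},
    {"x": 0,"y": 0,"z": 0.5,"rx": 0,"ry": 0,"rz": 0},
    {"x": 0,"y": 0,"z": 0.3,"rx": 0,"ry": 0,"rz": 0},
    {"x": 0,"y": 0,"z": 0,"rx": 0,"ry": 0,"rz": 0},
    {"x": 0,"y": 0,"z": 0,"rx": 0,"ry": 0,"rz": 0},
  ],
)

```text
clock: 12.95
tool_pos: [0.4796, -0.3162, 0.0327]
orientation: [-179.9, -0.0, -82.8]
force: [0.1, 0.2, -1.1]
opening: 0.0199
gripper_force: 29.9
```

>>> play_rows(
  motion=[
    {"x": 0,"y": 0,"z": 0.08,"rx": 0,"ry": 0,"rz": 0},
    {"x": 0,"y": 0,"z": 0.08,"rx": 0,"ry": 0,"rz": 0},
    {"x": 0,"y": 0,"z": 0.08,"rx": 0,"ry": 0,"rz": 0},
    {"x": 0,"y": 0,"z": 0.06,"rx": 0,"ry": 0,"rz": 0},
    {"x": 0,"y": 0,"z": 0,"rx": 0,"ry": 0,"rz": 0},
  ],
)

```text
clock: 13.58
tool_pos: [0.479, -0.316, 0.0244]
orientation: [180.0, 0.0, -82.8]
force: [0.5, 0.2, -1.6]
opening: 0.0197
gripper_force: 29.9
```

>>> play_rows(
  motion=[
    {"x": 0,"y": 0,"z": 0.06,"rx": 0,"ry": 0,"rz": 0},
    {"x": 0,"y": 0,"z": 0.06,"rx": 0,"ry": 0,"rz": 0},
    {"x": 0,"y": 0,"z": 0,"rx": 0,"ry": 0,"rz": 0},
  ],
)

```text
clock: 13.95
tool_pos: [0.4792, -0.3161, 0.023]
orientation: [-180.0, -0.0, -82.8]
force: [-4.1, 3.7, 13.8]
opening: 0.02
gripper_force: 29.9
```

>>> play_rows(
  motion=[
    {"x": 0,"y": 0,"z": -0.03,"rx": 0,"ry": 0,"rz": 0},
    {"x": 0,"y": 0,"z": 0,"rx": 0,"ry": 0,"rz": 0},
    {"x": 0,"y": 0,"z": 0,"rx": 0,"ry": 0,"rz": 0},
    {"x": 0,"y": 0,"z": 0,"rx": 0,"ry": 0,"rz": 0},
  ],
  fingers=-0.1,
)

```text
clock: 14.45
tool_pos: [0.479, -0.316, 0.0221]
orientation: [180.0, 0.0, -82.8]
force: [0.1, 0.8, -1.0]
opening: 0.0394
gripper_force: 0.0
```

>>> play_rows(
  motion=[
    {"x": 0,"y": 0,"z": -0.3,"rx": 0,"ry": 0,"rz": 0},
    {"x": 0,"y": 0,"z": -0.6,"rx": 0,"ry": 0,"rz": 0},
    {"x": 0,"y": 0,"z": -1,"rx": 0,"ry": 0,"rz": 0},
    {"x": 0,"y": 0,"z": -1,"rx": 0,"ry": 0,"rz": 0},
    {"x": 0,"y": 0,"z": -1,"rx": 0,"ry": 0,"rz": 0},
    {"x": 0,"y": 0,"z": -1,"rx": 0,"ry": 0,"rz": 0},
    {"x": 0,"y": 0,"z": 0,"rx": 0,"ry": 0,"rz": 0},
  ],
)

```text
clock: 15.32
tool_pos: [0.4806, -0.3166, 0.1483]
orientation: [-179.7, -0.1, -82.8]
force: [-0.7, -0.1, 0.1]
opening: 0.0396
gripper_force: 0.0
```

>>> play_rows(
  motion=[
    {"x": -1,"y": -0.06,"z": 0,"rx": 0,"ry": 0,"rz": 0},
    {"x": -1,"y": -0.06,"z": 0,"rx": 0,"ry": 0,"rz": 0},
    {"x": -1,"y": -0.06,"z": 0,"rx": 0,"ry": 0,"rz": 0},
    {"x": -1,"y": -0.06,"z": 0,"rx": 0,"ry": 0,"rz": 0},
    {"x": -1,"y": -0.06,"z": 0,"rx": 0,"ry": 0,"rz": 0},
    {"x": -1,"y": -0.06,"z": 0,"rx": 0,"ry": 0,"rz": 0},
    {"x": -1,"y": -0.06,"z": 0,"rx": 0,"ry": 0,"rz": 0},
    {"x": -1,"y": -0.06,"z": 0,"rx": 0,"ry": 0,"rz": 0},
    {"x": -1,"y": -0.06,"z": 0,"rx": 0,"ry": 0,"rz": 0},
    {"x": -1,"y": -0.06,"z": 0,"rx": 0,"ry": 0,"rz": 0},
    {"x": -1,"y": -0.06,"z": 0,"rx": 0,"ry": 0,"rz": 0},
    {"x": -1,"y": -0.06,"z": 0,"rx": 0,"ry": 0,"rz": 0},
    {"x": -1,"y": -0.06,"z": 0,"rx": 0,"ry": 0,"rz": 0},
    {"x": -1,"y": -0.06,"z": 0,"rx": 0,"ry": 0,"rz": 0},
    {"x": -1,"y": -0.06,"z": 0,"rx": 0,"ry": 0,"rz": 0},
    {"x": -1,"y": -0.06,"z": 0,"rx": 0,"ry": 0,"rz": 0},
    {"x": -1,"y": -0.06,"z": 0,"rx": 0,"ry": 0,"rz": 0},
    {"x": -1,"y": -0.06,"z": 0,"rx": 0,"ry": 0,"rz": 0},
    {"x": -1,"y": -0.06,"z": 0,"rx": 0,"ry": 0,"rz": 0},
    {"x": -1,"y": -0.06,"z": 0,"rx": 0,"ry": 0,"rz": 0},
  ],
  fingers=0.6,
)

```text
clock: 17.82
tool_pos: [0.4458, 0.1845, 0.145]
orientation: [180.0, 0.0, -82.8]
force: [-0.5, -0.0, -0.7]
opening: 0.07
gripper_force: 0.0
```

>>> play_rows(
  motion=[
    {"x": -0.56,"y": 0,"z": 0,"rx": 0,"ry": 0,"rz": 0},
    {"x": 0,"y": 0,"z": 1,"rx": 0,"ry": 0,"rz": 0},
    {"x": 0,"y": 0,"z": 1,"rx": 0,"ry": 0,"rz": 0},
    {"x": 0,"y": 0,"z": 0.6,"rx": 0,"ry": 0,"rz": 0},
    {"x": 0,"y": 0,"z": 0,"rx": 0,"ry": 0,"rz": 0},
    {"x": 0,"y": 0,"z": 0,"rx": 0,"ry": 0,"rz": 0},
  ],
)

```text
clock: 18.58
tool_pos: [0.4447, 0.1978, 0.0804]
orientation: [-180.0, 0.0, -82.8]
force: [-0.8, 0.3, 1.0]
opening: 0.0704
gripper_force: 0.0
```

```bash
python3 - <<'E'
from h import *
o=ctrl.get_obs(); print(o["tool_pos"],o["orientation"],o["force"])
t=cams.snapshot("top")[130:220,370:490]; s=cams.snapshot("side")[205:285,276:356]
cv2.imwrite("pics/p2.png",np.hstack([cv2.resize(t,(440,330),interpolation=cv2.INTER_CUBIC),cv2.resize(s,(330,330),interpolation=cv2.INTER_CUBIC)]))
E
```

```text
[0.4446819  0.19776779 0.08043461] [-1.79966848e+02  1.43206528e-02 -8.27934250e+01] [-0.80632723  0.26618089  0.95520354]
```

View pics/p2.png

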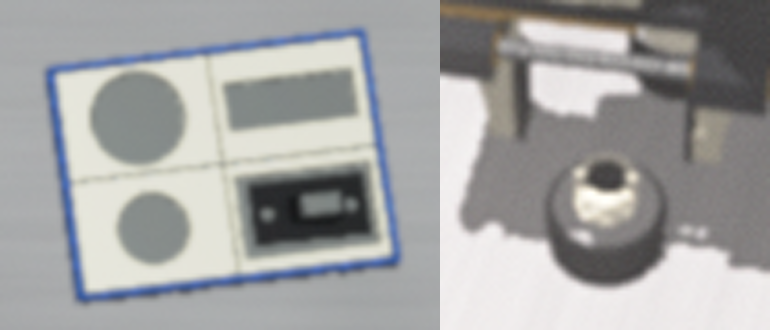

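The plate lies centred in its pocket (left crop, around 310,210), and the open fingers straddle the narrow neck (right crop, 605,180).

>>> play_rows(
  motion=[
    {"x": 0,"y": 0,"z": 0.7,"rx": 0,"ry": 0,"rz": 0},
    {"x": 0,"y": 0,"z": 0.7,"rx": 0,"ry": 0,"rz": 0},
    {"x": 0,"y": 0,"z": 0.4,"rx": 0,"ry": 0,"rz": 0},
    {"x": 0,"y": 0,"z": 0,"rx": 0,"ry": 0,"rz": 0},
    {"x": 0,"y": 0,"z": 0,"rx": 0,"ry": 0,"rz": 0},
  ],
)

```text
clock: 19.3
tool_pos: [0.4448, 0.198, 0.0354]
orientation: [-180.0, 0.0, -82.8]
force: [-0.2, 0.2, 0.4]
opening: 0.0699
gripper_force: 0.0
```

>>> play_rows(
  motion=[
    {"x": 0,"y": 0,"z": 0,"rx": 0,"ry": 0,"rz": 0},
    {"x": 0,"y": 0,"z": 0,"rx": 0,"ry": 0,"rz": 0},
    {"x": 0,"y": 0,"z": 0,"rx": 0,"ry": 0,"rz": 0},
    {"x": 0,"y": 0,"z": 0,"rx": 0,"ry": 0,"rz": 0},
    {"x": 0,"y": 0,"z": 0,"rx": 0,"ry": 0,"rz": 0},
    {"x": 0,"y": 0,"z": 0,"rx": 0,"ry": 0,"rz": 0},
  ],
  fingers=-1,
)

```text
clock: 20.05
tool_pos: [0.4445, 0.1978, 0.0349]
orientation: [-180.0, 0.0, -82.8]
force: [1.2, -0.7, 0.8]
opening: 0.0272
gripper_force: 30.0
```

>>> play_rows(
  motion=[
    {"x": 0,"y": 0,"z": -0.2,"rx": 0,"ry": 0,"rz": 0},
    {"x": 0,"y": 0,"z": -0.5,"rx": 0,"ry": 0,"rz": 0},
    {"x": 0,"y": 0,"z": -1,"rx": 0,"ry": 0,"rz": 0},
    {"x": 0,"y": 0,"z": -1,"rx": 0,"ry": 0,"rz": 0},
    {"x": 0,"y": 0,"z": -1,"rx": 0,"ry": 0,"rz": 0},
    {"x": 0,"y": 0,"z": -0.7,"rx": 0,"ry": 0,"rz": 0},
    {"x": 0,"y": 0,"z": 0,"rx": 0,"ry": 0,"rz": 0},
  ],
)

```text
clock: 20.92
tool_pos: [0.445, 0.1983, 0.1467]
orientation: [-179.8, 0.1, -82.8]
force: [0.1, 0.6, -1.9]
opening: 0.0269
gripper_force: 30.0
```

>>> play_rows(
  motion=[
    {"x": 0.5,"y": -0.07,"z": 0,"rx": 0,"ry": 0,"rz": 0},
    {"x": 0.99,"y": -0.14,"z": 0,"rx": 0,"ry": 0,"rz": 0},
    {"x": 0.99,"y": -0.14,"z": 0,"rx": 0,"ry": 0,"rz": 0},
    {"x": 0.99,"y": -0.14,"z": 0,"rx": 0,"ry": 0,"rz": 0},
    {"x": 0.99,"y": -0.14,"z": 0,"rx": 0,"ry": 0,"rz": 0},
    {"x": 0.99,"y": -0.14,"z": 0,"rx": 0,"ry": 0,"rz": 0},
    {"x": 0.99,"y": -0.14,"z": 0,"rx": 0,"ry": 0,"rz": 0},
    {"x": 0.99,"y": -0.14,"z": 0,"rx": 0,"ry": 0,"rz": 0},
    {"x": 0.99,"y": -0.14,"z": 0,"rx": 0,"ry": 0,"rz": 0},
    {"x": 0.99,"y": -0.14,"z": 0,"rx": 0,"ry": 0,"rz": 0},
    {"x": 0.99,"y": -0.14,"z": 0,"rx": 0,"ry": 0,"rz": 0},
    {"x": 0.99,"y": -0.14,"z": 0,"rx": 0,"ry": 0,"rz": 0},
    {"x": 0.99,"y": -0.14,"z": 0,"rx": 0,"ry": 0,"rz": 0},
    {"x": 0.99,"y": -0.14,"z": 0,"rx": 0,"ry": 0,"rz": 0},
    {"x": 0.99,"y": -0.14,"z": 0,"rx": 0,"ry": 0,"rz": 0},
    {"x": 0.99,"y": -0.14,"z": 0,"rx": 0,"ry": 0,"rz": 0},
    {"x": 0.5,"y": -0.07,"z": 0,"rx": 0,"ry": 0,"rz": 0},
    {"x": 0,"y": 0,"z": 0,"rx": 0,"ry": 0,"rz": 0},
    {"x": 0,"y": 0,"z": 0,"rx": 0,"ry": 0,"rz": 0},
  ],
)

```text
clock: 23.3
tool_pos: [0.5491, -0.1882, 0.1444]
orientation: [180.0, 0.0, -82.8]
force: [0.6, -0.7, -0.9]
opening: 0.0272
gripper_force: 30.0
```

```bash
python3 - <<'E'
from h import *
s=cams.snapshot("side")[30:180,260:420]
cv2.imwrite("pics/p3.png",cv2.resize(s,(480,450),interpolation=cv2.INTER_CUBIC))
E
```

```text
(no output)
```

View pics/p3.png

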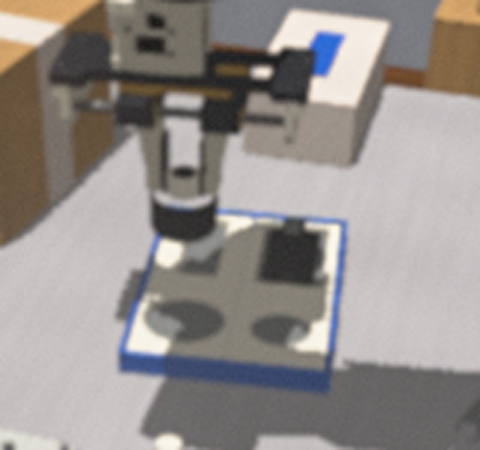

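The canister hangs upright in the gripper, at (185,215) in the crop.

>>> play_rows(
  motion=[
    {"x": 0,"y": 0,"z": 0.8,"rx": 0,"ry": 0,"rz": 0},
    {"x": 0,"y": 0,"z": 1,"rx": 0,"ry": 0,"rz": 0},
    {"x": 0,"y": 0,"z": 1,"rx": 0,"ry": 0,"rz": 0},
    {"x": 0,"y": 0,"z": 0.6,"rx": 0,"ry": 0,"rz": 0},
    {"x": 0,"y": 0,"z": 0.3,"rx": 0,"ry": 0,"rz": 0},
    {"x": 0,"y": 0,"z": 0.08,"rx": 0,"ry": 0,"rz": 0},
    {"x": 0,"y": 0,"z": 0.08,"rx": 0,"ry": 0,"rz": 0},
    {"x": 0,"y": 0,"z": 0,"rx": 0,"ry": 0,"rz": 0},
  ],
)

```text
clock: 24.35
tool_pos: [0.5499, -0.1885, 0.0488]
orientation: [-180.0, -0.0, -82.8]
force: [0.4, -0.2, -0.9]
opening: 0.0269
gripper_force: 30.0
```

>>> play_rows(
  motion=[
    {"x": 0,"y": 0,"z": 0.04,"rx": 0,"ry": 0,"rz": 0},
    {"x": 0,"y": 0,"z": 0.04,"rx": 0,"ry": 0,"rz": 0},
    {"x": 0,"y": 0,"z": 0,"rx": 0,"ry": 0,"rz": 0},
  ],
)

```text
clock: 24.72
tool_pos: [0.5496, -0.1884, 0.0463]
orientation: [180.0, -0.0, -82.8]
force: [0.6, 0.2, -0.7]
opening: 0.0271
gripper_force: 30.0
```

>>> play_rows(
  motion=[
    {"x": 0,"y": 0,"z": 0.04,"rx": 0,"ry": 0,"rz": 0},
    {"x": 0,"y": 0,"z": 0,"rx": 0,"ry": 0,"rz": 0},
  ],
)

```text
clock: 24.98
tool_pos: [0.5498, -0.1884, 0.0458]
orientation: [-180.0, -0.0, -82.8]
force: [-1.0, 0.6, 4.2]
opening: 0.027
gripper_force: 30.0
```

Floor contact. Release, rise, and go to the valve.

>>> play_rows(
  motion=[
    {"x": 0,"y": 0,"z": 0,"rx": 0,"ry": 0,"rz": 0},
    {"x": 0,"y": 0,"z": 0,"rx": 0,"ry": 0,"rz": 0},
    {"x": 0,"y": 0,"z": 0,"rx": 0,"ry": 0,"rz": 0},
    {"x": 0,"y": 0,"z": 0,"rx": 0,"ry": 0,"rz": 0},
  ],
  fingers=0.1,
)

```text
clock: 25.48
tool_pos: [0.5496, -0.1884, 0.0452]
orientation: [180.0, 0.0, -82.8]
force: [0.0, -0.1, -0.7]
opening: 0.0481
gripper_force: 0.0
```

>>> play_rows(
  motion=[
    {"x": 0,"y": 0,"z": -0.3,"rx": 0,"ry": 0,"rz": 0},
    {"x": 0,"y": 0,"z": -0.6,"rx": 0,"ry": 0,"rz": 0},
    {"x": 0,"y": 0,"z": -1,"rx": 0,"ry": 0,"rz": 0},
    {"x": 0,"y": 0,"z": -1,"rx": 0,"ry": 0,"rz": 0},
    {"x": 0,"y": 0,"z": -1,"rx": 0,"ry": 0,"rz": 0},
    {"x": 0,"y": 0,"z": 0,"rx": 0,"ry": 0,"rz": -1},
    {"x": 0,"y": 0,"z": 0,"rx": 0,"ry": 0,"rz": -1},
    {"x": 0,"y": 0,"z": 0,"rx": 0,"ry": 0,"rz": -1},
    {"x": 0,"y": 0,"z": 0,"rx": 0,"ry": 0,"rz": -1},
    {"x": 0,"y": 0,"z": 0,"rx": 0,"ry": 0,"rz": -1},
    {"x": 0,"y": 0,"z": 0,"rx": 0,"ry": 0,"rz": -1},
    {"x": 0,"y": 0,"z": 0,"rx": 0,"ry": 0,"rz": -1},
    {"x": 0,"y": 0,"z": 0,"rx": 0,"ry": 0,"rz": -1},
    {"x": 0,"y": 0,"z": 0,"rx": 0,"ry": 0,"rz": -1},
    {"x": 0,"y": 0,"z": 0,"rx": 0,"ry": 0,"rz": -1},
    {"x": 0,"y": 0,"z": 0,"rx": 0,"ry": 0,"rz": -1},
    {"x": 0,"y": 0,"z": 0,"rx": 0,"ry": 0,"rz": -1},
    {"x": 0,"y": 0,"z": 0,"rx": 0,"ry": 0,"rz": -1},
    {"x": 0,"y": 0,"z": 0,"rx": 0,"ry": 0,"rz": -0.1},
    {"x": 0,"y": 0,"z": 0,"rx": 0,"ry": 0,"rz": 0},
  ],
)

```text
clock: 27.98
tool_pos: [0.5498, -0.1884, 0.1435]
orientation: [-180.0, -0.0, -30.5]
force: [0.6, -0.1, 0.3]
opening: 0.0482
gripper_force: 0.0
```

>>> play_rows(
  motion=[
    {"x": -0.69,"y": -0.94,"z": 0,"rx": 0,"ry": 0,"rz": 0},
    {"x": -0.69,"y": -0.94,"z": 0,"rx": 0,"ry": 0,"rz": 0},
    {"x": -0.69,"y": -0.94,"z": 0,"rx": 0,"ry": 0,"rz": 0},
    {"x": -0.69,"y": -0.94,"z": 0,"rx": 0,"ry": 0,"rz": 0},
    {"x": -0.69,"y": -0.94,"z": 0,"rx": 0,"ry": 0,"rz": 0},
    {"x": -0.69,"y": -0.94,"z": 0,"rx": 0,"ry": 0,"rz": 0},
    {"x": -0.69,"y": -0.94,"z": 0,"rx": 0,"ry": 0,"rz": 0},
    {"x": -0.69,"y": -0.94,"z": 0,"rx": 0,"ry": 0,"rz": 0},
    {"x": -0.69,"y": -0.94,"z": 0,"rx": 0,"ry": 0,"rz": 0},
    {"x": -0.69,"y": -0.94,"z": 0,"rx": 0,"ry": 0,"rz": 0},
    {"x": -0.69,"y": -0.94,"z": 0,"rx": 0,"ry": 0,"rz": 0},
    {"x": -0.69,"y": -0.94,"z": 0,"rx": 0,"ry": 0,"rz": 0},
    {"x": -0.69,"y": -0.94,"z": 0,"rx": 0,"ry": 0,"rz": 0},
    {"x": -0.69,"y": -0.94,"z": 0,"rx": 0,"ry": 0,"rz": 0},
    {"x": -0.69,"y": -0.94,"z": 0,"rx": 0,"ry": 0,"rz": 0},
    {"x": -0.69,"y": -0.94,"z": 0,"rx": 0,"ry": 0,"rz": 0},
    {"x": -0.69,"y": -0.94,"z": 0,"rx": 0,"ry": 0,"rz": 0},
    {"x": -0.69,"y": -0.94,"z": 0,"rx": 0,"ry": 0,"rz": 0},
    {"x": -0.69,"y": -0.94,"z": 0,"rx": 0,"ry": 0,"rz": 0},
    {"x": -0.69,"y": -0.94,"z": 0,"rx": 0,"ry": 0,"rz": 0},
  ],
)

```text
clock: 30.48
tool_pos: [0.4897, 0.3933, 0.1428]
orientation: [-180.0, -0.0, -30.4]
force: [0.6, -0.2, -0.4]
opening: 0.0483
gripper_force: 0.0
```

>>> play_rows(
  motion=[
    {"x": 0,"y": 0,"z": 0.8,"rx": 0,"ry": 0,"rz": 0},
    {"x": 0,"y": 0,"z": 1,"rx": 0,"ry": 0,"rz": 0},
    {"x": 0,"y": 0,"z": 1,"rx": 0,"ry": 0,"rz": 0},
    {"x": 0,"y": 0,"z": 0.2,"rx": 0,"ry": 0,"rz": 0},
    {"x": 0,"y": 0,"z": 0,"rx": 0,"ry": 0,"rz": 0},
    {"x": 0,"y": 0,"z": 0,"rx": 0,"ry": 0,"rz": 0},
  ],
)

```text
clock: 31.22
tool_pos: [0.4904, 0.3923, 0.069]
orientation: [-179.9, -0.0, -30.4]
force: [-0.1, 0.1, -0.1]
opening: 0.0481
gripper_force: 0.0
```

```bash
python3 - <<'E'
from h import *
t=cams.snapshot("top")[130:220,370:490]; s=cams.snapshot("side")[300:380,214:294]
cv2.imwrite("pics/p4.png",np.hstack([cv2.resize(t,(440,330),interpolation=cv2.INTER_CUBIC),cv2.resize(s,(330,330),interpolation=cv2.INTER_CUBIC)]))
E
```

```text
(no output)
```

View pics/p4.png

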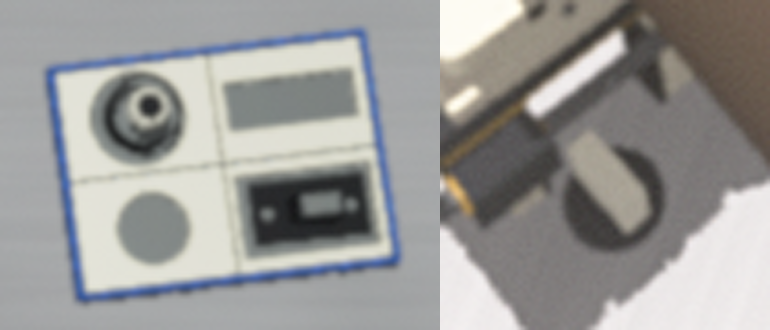

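The canister is seated in the large circle (left crop, 138,115), and the fingers are aligned with the valve's bar (right crop, 610,185).

>>> play_rows(
  motion=[
    {"x": 0,"y": 0,"z": 0.7,"rx": 0,"ry": 0,"rz": 0},
    {"x": 0,"y": 0,"z": 0.7,"rx": 0,"ry": 0,"rz": 0},
    {"x": 0,"y": 0,"z": 0.5,"rx": 0,"ry": 0,"rz": 0},
    {"x": 0,"y": 0,"z": 0.28,"rx": 0,"ry": 0,"rz": 0},
    {"x": 0,"y": 0,"z": 0,"rx": 0,"ry": 0,"rz": 0},
    {"x": 0,"y": 0,"z": 0,"rx": 0,"ry": 0,"rz": 0},
  ],
)

```text
clock: 32.08
tool_pos: [0.4901, 0.3918, 0.0137]
orientation: [-180.0, -0.0, -30.4]
force: [0.1, -0.1, -0.7]
opening: 0.0481
gripper_force: 0.0
```

>>> play_rows(
  motion=[
    {"x": 0,"y": 0,"z": 0,"rx": 0,"ry": 0,"rz": 0},
    {"x": 0,"y": 0,"z": 0,"rx": 0,"ry": 0,"rz": 0},
    {"x": 0,"y": 0,"z": 0,"rx": 0,"ry": 0,"rz": 0},
    {"x": 0,"y": 0,"z": 0,"rx": 0,"ry": 0,"rz": 0},
    {"x": 0,"y": 0,"z": 0,"rx": 0,"ry": 0,"rz": 0},
    {"x": 0,"y": 0,"z": 0,"rx": 0,"ry": 0,"rz": 0},
  ],
  fingers=-1,
)

```text
clock: 32.83
tool_pos: [0.4899, 0.3916, 0.0134]
orientation: [-180.0, -0.0, -30.4]
force: [-1.1, 0.5, 0.8]
opening: 0.0119
gripper_force: 30.0
```

>>> play_rows(
  motion=[
    {"x": 0,"y": 0,"z": -0.2,"rx": 0,"ry": 0,"rz": 0},
    {"x": 0,"y": 0,"z": -0.5,"rx": 0,"ry": 0,"rz": 0},
    {"x": 0,"y": 0,"z": -1,"rx": 0,"ry": 0,"rz": 0},
    {"x": 0,"y": 0,"z": -1,"rx": 0,"ry": 0,"rz": 0},
    {"x": 0,"y": 0,"z": -1,"rx": 0,"ry": 0,"rz": 0},
    {"x": 0,"y": 0,"z": -1,"rx": 0,"ry": 0,"rz": 0},
    {"x": 0,"y": 0,"z": -0.5,"rx": 0,"ry": 0,"rz": 0},
    {"x": 0,"y": 0,"z": 0,"rx": 0,"ry": 0,"rz": 0},
    {"x": 0,"y": 0,"z": 0,"rx": 0,"ry": 0,"rz": 0},
  ],
)

```text
clock: 33.95
tool_pos: [0.4894, 0.3911, 0.1424]
orientation: [179.9, 0.0, -30.4]
force: [-0.6, -0.1, -0.9]
opening: 0.012
gripper_force: 30.0
```

>>> play_rows(
  motion=[
    {"x": 0.3,"y": 0.5,"z": 0,"rx": 0,"ry": 0,"rz": 0},
    {"x": 0.53,"y": 1,"z": 0,"rx": 0,"ry": 0,"rz": 0},
    {"x": 0.53,"y": 1,"z": 0,"rx": 0,"ry": 0,"rz": 0},
    {"x": 0.53,"y": 1,"z": 0,"rx": 0,"ry": 0,"rz": 0},
    {"x": 0.53,"y": 1,"z": 0,"rx": 0,"ry": 0,"rz": 0},
    {"x": 0.53,"y": 1,"z": 0,"rx": 0,"ry": 0,"rz": 0},
    {"x": 0.53,"y": 1,"z": 0,"rx": 0,"ry": 0,"rz": 0},
    {"x": 0.53,"y": 1,"z": 0,"rx": 0,"ry": 0,"rz": 0},
    {"x": 0.53,"y": 1,"z": 0,"rx": 0,"ry": 0,"rz": 0},
    {"x": 0.53,"y": 1,"z": 0,"rx": 0,"ry": 0,"rz": 0},
    {"x": 0.53,"y": 1,"z": 0,"rx": 0,"ry": 0,"rz": 0},
    {"x": 0.53,"y": 1,"z": 0,"rx": 0,"ry": 0,"rz": 0},
    {"x": 0.53,"y": 1,"z": 0,"rx": 0,"ry": 0,"rz": 0},
    {"x": 0.53,"y": 1,"z": 0,"rx": 0,"ry": 0,"rz": 0},
    {"x": 0.53,"y": 1,"z": 0,"rx": 0,"ry": 0,"rz": 0},
    {"x": 0.53,"y": 1,"z": 0,"rx": 0,"ry": 0,"rz": 0},
    {"x": 0.53,"y": 1,"z": 0,"rx": 0,"ry": 0,"rz": 0},
    {"x": 0.53,"y": 1,"z": 0,"rx": 0,"ry": 0,"rz": 0},
    {"x": 0.53,"y": 1,"z": 0,"rx": 0,"ry": 0,"rz": 0},
    {"x": 0.53,"y": 1,"z": 0,"rx": 0,"ry": 0,"rz": 0},
  ],
)

```text
clock: 36.45
tool_pos: [0.4661, -0.1617, 0.1434]
orientation: [-180.0, -0.0, -30.4]
force: [-0.7, 0.3, -0.4]
opening: 0.0118
gripper_force: 30.0
```

>>> play_rows(
  motion=[
    {"x": 0.4,"y": 0.9,"z": 0,"rx": 0,"ry": 0,"rz": 0},
    {"x": 0.2,"y": 0.45,"z": 0,"rx": 0,"ry": 0,"rz": 0},
    {"x": 0,"y": 0,"z": 0,"rx": 0,"ry": 0,"rz": 0},
    {"x": 0,"y": 0,"z": 0,"rx": 0,"ry": 0,"rz": 0},
  ],
)

```text
clock: 36.95
tool_pos: [0.4625, -0.1966, 0.1433]
orientation: [-180.0, -0.0, -30.4]
force: [-0.1, -0.0, -0.3]
opening: 0.0119
gripper_force: 30.0
```

>>> play_rows(
  motion=[
    {"x": 0.08,"y": 0.02,"z": 0.8,"rx": 0,"ry": 0,"rz": 0},
    {"x": 0,"y": 0,"z": 1,"rx": 0,"ry": 0,"rz": 0},
    {"x": 0,"y": 0,"z": 1,"rx": 0,"ry": 0,"rz": 0},
    {"x": 0,"y": 0,"z": 0.9,"rx": 0,"ry": 0,"rz": 0},
    {"x": 0,"y": 0,"z": 0.5,"rx": 0,"ry": 0,"rz": 0},
    {"x": 0,"y": 0,"z": 0.25,"rx": 0,"ry": 0,"rz": 0},
    {"x": 0,"y": 0,"z": 0.15,"rx": 0,"ry": 0,"rz": 0},
    {"x": 0,"y": 0,"z": 0.06,"rx": 0,"ry": 0,"rz": 0},
    {"x": 0,"y": 0,"z": 0,"rx": 0,"ry": 0,"rz": 0},
  ],
)

```text
clock: 38.08
tool_pos: [0.4644, -0.1983, 0.0272]
orientation: [-180.0, -0.0, -30.4]
force: [0.3, -0.3, -0.7]
opening: 0.0115
gripper_force: 30.0
```

>>> play_rows(
  motion=[
    {"x": 0,"y": 0,"z": 0.04,"rx": 0,"ry": 0,"rz": 0},
    {"x": 0,"y": 0,"z": 0.04,"rx": 0,"ry": 0,"rz": 0},
    {"x": 0,"y": 0,"z": 0,"rx": 0,"ry": 0,"rz": 0},
  ],
)

```text
clock: 38.45
tool_pos: [0.4641, -0.1983, 0.0248]
orientation: [180.0, 0.0, -30.4]
force: [-0.1, -0.4, -1.1]
opening: 0.0117
gripper_force: 30.0
```

>>> play_rows(
  motion=[
    {"x": 0,"y": 0,"z": 0.04,"rx": 0,"ry": 0,"rz": 0},
    {"x": 0,"y": 0,"z": 0,"rx": 0,"ry": 0,"rz": 0},
  ],
)

```text
clock: 38.7
tool_pos: [0.4643, -0.1983, 0.0243]
orientation: [-180.0, -0.0, -30.4]
force: [-2.6, 0.4, 5.2]
opening: 0.012
gripper_force: 30.0
```

>>> play_rows(
  motion=[
    {"x": 0,"y": 0,"z": 0,"rx": 0,"ry": 0,"rz": 0},
    {"x": 0,"y": 0,"z": 0,"rx": 0,"ry": 0,"rz": 0},
    {"x": 0,"y": 0,"z": 0,"rx": 0,"ry": 0,"rz": 0},
    {"x": 0,"y": 0,"z": 0,"rx": 0,"ry": 0,"rz": 0},
  ],
  fingers=-0.25,
)

```text
clock: 39.2
tool_pos: [0.4641, -0.1983, 0.0237]
orientation: [180.0, 0.0, -30.4]
force: [-0.5, 0.3, -0.2]
opening: 0.0323
gripper_force: 0.0
```

>>> play_rows(
  motion=[
    {"x": 0,"y": 0,"z": -0.3,"rx": 0,"ry": 0,"rz": 0},
    {"x": 0,"y": 0,"z": -0.6,"rx": 0,"ry": 0,"rz": 0},
    {"x": 0,"y": 0,"z": -1,"rx": 0,"ry": 0,"rz": 0},
    {"x": 0,"y": 0,"z": -1,"rx": 0,"ry": 0,"rz": 0},
    {"x": 0,"y": 0,"z": -1,"rx": 0,"ry": 0,"rz": 0},
    {"x": 0,"y": 0,"z": -0.9,"rx": 0,"ry": 0,"rz": 0},
    {"x": 0,"y": 0,"z": 0,"rx": 0,"ry": 0,"rz": -1},
    {"x": 0,"y": 0,"z": 0,"rx": 0,"ry": 0,"rz": -1},
    {"x": 0,"y": 0,"z": 0,"rx": 0,"ry": 0,"rz": -1},
    {"x": 0,"y": 0,"z": 0,"rx": 0,"ry": 0,"rz": -1},
    {"x": 0,"y": 0,"z": 0,"rx": 0,"ry": 0,"rz": -1},
    {"x": 0,"y": 0,"z": 0,"rx": 0,"ry": 0,"rz": -1},
    {"x": 0,"y": 0,"z": 0,"rx": 0,"ry": 0,"rz": -1},
    {"x": 0,"y": 0,"z": 0,"rx": 0,"ry": 0,"rz": -1},
    {"x": 0,"y": 0,"z": 0,"rx": 0,"ry": 0,"rz": -1},
    {"x": 0,"y": 0,"z": 0,"rx": 0,"ry": 0,"rz": -0.45},
    {"x": 0,"y": 0,"z": 0,"rx": 0,"ry": 0,"rz": 0},
  ],
)

```text
clock: 41.32
tool_pos: [0.4642, -0.1983, 0.1444]
orientation: [180.0, -0.0, 7.4]
force: [0.0, 0.8, 0.5]
opening: 0.0326
gripper_force: 0.0
```

>>> play_rows(
  motion=[
    {"x": 0,"y": -1,"z": 0,"rx": 0,"ry": 0,"rz": 0},
    {"x": 0,"y": -1,"z": 0,"rx": 0,"ry": 0,"rz": 0},
    {"x": 0,"y": -1,"z": 0,"rx": 0,"ry": 0,"rz": 0},
    {"x": 0,"y": -1,"z": 0,"rx": 0,"ry": 0,"rz": 0},
    {"x": 0,"y": -1,"z": 0,"rx": 0,"ry": 0,"rz": 0},
    {"x": 0,"y": -1,"z": 0,"rx": 0,"ry": 0,"rz": 0},
    {"x": 0,"y": -1,"z": 0,"rx": 0,"ry": 0,"rz": 0},
    {"x": 0,"y": -1,"z": 0,"rx": 0,"ry": 0,"rz": 0},
    {"x": 0,"y": -1,"z": 0,"rx": 0,"ry": 0,"rz": 0},
    {"x": 0,"y": -1,"z": 0,"rx": 0,"ry": 0,"rz": 0},
    {"x": 0,"y": -1,"z": 0,"rx": 0,"ry": 0,"rz": 0},
    {"x": 0,"y": -1,"z": 0,"rx": 0,"ry": 0,"rz": 0},
    {"x": 0,"y": -1,"z": 0,"rx": 0,"ry": 0,"rz": 0},
    {"x": 0,"y": -1,"z": 0,"rx": 0,"ry": 0,"rz": 0},
    {"x": 0,"y": -1,"z": 0,"rx": 0,"ry": 0,"rz": 0},
    {"x": 0,"y": -1,"z": 0,"rx": 0,"ry": 0,"rz": 0},
    {"x": 0,"y": -1,"z": 0,"rx": 0,"ry": 0,"rz": 0},
    {"x": 0,"y": -1,"z": 0,"rx": 0,"ry": 0,"rz": 0},
    {"x": 0,"y": -1,"z": 0,"rx": 0,"ry": 0,"rz": 0},
    {"x": 0,"y": -1,"z": 0,"rx": 0,"ry": 0,"rz": 0},
  ],
  fingers=0.1,
)

```text
clock: 43.82
tool_pos: [0.3996, 0.2988, 0.144]
orientation: [-180.0, -0.0, 7.4]
force: [-0.1, -0.0, 0.1]
opening: 0.0486
gripper_force: 0.0
```

>>> play_rows(
  motion=[
    {"x": 0.46,"y": -0.95,"z": 0,"rx": 0,"ry": 0,"rz": 0},
    {"x": 0,"y": 0,"z": 0.6,"rx": 0,"ry": 0,"rz": 0},
    {"x": 0,"y": 0,"z": 1,"rx": 0,"ry": 0,"rz": 0},
    {"x": 0,"y": 0,"z": 1,"rx": 0,"ry": 0,"rz": 0},
    {"x": 0,"y": 0,"z": 0.4,"rx": 0,"ry": 0,"rz": 0},
    {"x": 0,"y": 0,"z": 0,"rx": 0,"ry": 0,"rz": 0},
    {"x": 0,"y": 0,"z": 0,"rx": 0,"ry": 0,"rz": 0},
  ],
)

```text
clock: 44.7
tool_pos: [0.4084, 0.3231, 0.0696]
orientation: [-180.0, -0.1, 7.4]
force: [-1.1, 0.2, -0.7]
opening: 0.0481
gripper_force: 0.0
```

```bash
python3 - <<'E'
from h import *
t=cams.snapshot("top")[130:220,370:490]; s=cams.snapshot("side")[280:360,276:356]
cv2.imwrite("pics/p5.png",np.hstack([cv2.resize(t,(440,330),interpolation=cv2.INTER_CUBIC),cv2.resize(s,(330,330),interpolation=cv2.INTER_CUBIC)]))
E
```

```text
(no output)
```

View pics/p5.png

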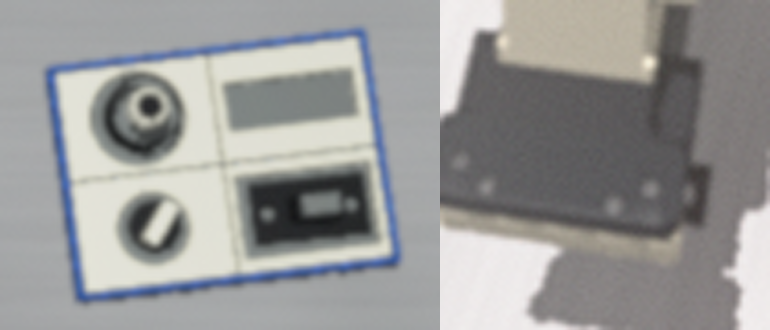

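The valve sits in the small circle (left crop, 153,228). The hand hides the buckle, so I'm relying on the two measurements, which agree.

>>> play_rows(
  motion=[
    {"x": 0,"y": 0,"z": 0.7,"rx": 0,"ry": 0,"rz": 0},
    {"x": 0,"y": 0,"z": 0.7,"rx": 0,"ry": 0,"rz": 0},
    {"x": 0,"y": 0,"z": 0.5,"rx": 0,"ry": 0,"rz": 0},
    {"x": 0,"y": 0,"z": 0.36,"rx": 0,"ry": 0,"rz": 0},
    {"x": 0,"y": 0,"z": 0,"rx": 0,"ry": 0,"rz": 0},
    {"x": 0,"y": 0,"z": 0,"rx": 0,"ry": 0,"rz": 0},
  ],
)

```text
clock: 45.55
tool_pos: [0.4083, 0.3229, 0.0127]
orientation: [-180.0, -0.0, 7.4]
force: [0.0, 0.4, -0.1]
opening: 0.0484
gripper_force: 0.0
```

>>> play_rows(
  motion=[
    {"x": 0,"y": 0,"z": 0,"rx": 0,"ry": 0,"rz": 0},
    {"x": 0,"y": 0,"z": 0,"rx": 0,"ry": 0,"rz": 0},
    {"x": 0,"y": 0,"z": 0,"rx": 0,"ry": 0,"rz": 0},
    {"x": 0,"y": 0,"z": 0,"rx": 0,"ry": 0,"rz": 0},
    {"x": 0,"y": 0,"z": 0,"rx": 0,"ry": 0,"rz": 0},
    {"x": 0,"y": 0,"z": 0,"rx": 0,"ry": 0,"rz": 0},
  ],
  fingers=-1,
)

```text
clock: 46.3
tool_pos: [0.4081, 0.3226, 0.0124]
orientation: [180.0, -0.0, 7.4]
force: [-0.0, -1.0, 0.6]
opening: 0.0116
gripper_force: 30.0
```

>>> play_rows(
  motion=[
    {"x": 0,"y": 0,"z": -0.2,"rx": 0,"ry": 0,"rz": 0},
    {"x": 0,"y": 0,"z": -0.5,"rx": 0,"ry": 0,"rz": 0},
    {"x": 0,"y": 0,"z": -1,"rx": 0,"ry": 0,"rz": 0},
    {"x": 0,"y": 0,"z": -1,"rx": 0,"ry": 0,"rz": 0},
    {"x": 0,"y": 0,"z": -1,"rx": 0,"ry": 0,"rz": 0},
    {"x": 0,"y": 0,"z": -1,"rx": 0,"ry": 0,"rz": 0},
    {"x": 0,"y": 0,"z": -0.5,"rx": 0,"ry": 0,"rz": 0},
    {"x": 0,"y": 0,"z": 0,"rx": 0,"ry": 0,"rz": 0},
    {"x": 0,"y": 0,"z": 0,"rx": 0,"ry": 0,"rz": 0},
  ],
)

```text
clock: 47.42
tool_pos: [0.4076, 0.3221, 0.1415]
orientation: [180.0, 0.1, 7.4]
force: [-0.9, -0.0, -1.2]
opening: 0.0114
gripper_force: 30.0
```

>>> play_rows(
  motion=[
    {"x": 0.1,"y": 0.5,"z": 0,"rx": 0,"ry": 0,"rz": 0},
    {"x": 0.1,"y": 1,"z": 0,"rx": 0,"ry": 0,"rz": 0},
    {"x": 0.1,"y": 1,"z": 0,"rx": 0,"ry": 0,"rz": 0},
    {"x": 0.1,"y": 1,"z": 0,"rx": 0,"ry": 0,"rz": 0},
    {"x": 0.1,"y": 1,"z": 0,"rx": 0,"ry": 0,"rz": 0},
    {"x": 0.1,"y": 1,"z": 0,"rx": 0,"ry": 0,"rz": 0},
    {"x": 0.1,"y": 1,"z": 0,"rx": 0,"ry": 0,"rz": 0},
    {"x": 0.1,"y": 1,"z": 0,"rx": 0,"ry": 0,"rz": 0},
    {"x": 0.1,"y": 1,"z": 0,"rx": 0,"ry": 0,"rz": 0},
    {"x": 0.1,"y": 1,"z": 0,"rx": 0,"ry": 0,"rz": 0},
    {"x": 0.1,"y": 1,"z": 0,"rx": 0,"ry": 0,"rz": 0},
    {"x": 0.1,"y": 1,"z": 0,"rx": 0,"ry": 0,"rz": 0},
    {"x": 0.1,"y": 1,"z": 0,"rx": 0,"ry": 0,"rz": 0},
    {"x": 0.1,"y": 1,"z": 0,"rx": 0,"ry": 0,"rz": 0},
    {"x": 0.1,"y": 1,"z": 0,"rx": 0,"ry": 0,"rz": 0},
    {"x": 0.1,"y": 1,"z": 0,"rx": 0,"ry": 0,"rz": 0},
    {"x": 0.1,"y": 1,"z": 0,"rx": 0,"ry": 0,"rz": 0},
    {"x": 0.1,"y": 1,"z": 0,"rx": 0,"ry": 0,"rz": 0},
    {"x": 0.1,"y": 1,"z": 0,"rx": 0,"ry": 0,"rz": 0},
    {"x": 0.1,"y": 1,"z": 0,"rx": 0,"ry": 0,"rz": 0},
  ],
)

```text
clock: 49.92
tool_pos: [0.5197, -0.1558, 0.1415]
orientation: [-180.0, 0.1, 7.4]
force: [0.2, -0.1, 0.3]
opening: 0.0119
gripper_force: 30.0
```

>>> play_rows(
  motion=[
    {"x": 0.15,"y": 1,"z": 0,"rx": 0,"ry": 0,"rz": 0},
    {"x": 0.15,"y": 1,"z": 0,"rx": 0,"ry": 0,"rz": 0},
    {"x": 0.15,"y": 1,"z": 0,"rx": 0,"ry": 0,"rz": 0},
    {"x": 0.15,"y": 1,"z": 0,"rx": 0,"ry": 0,"rz": 0},
    {"x": 0.15,"y": 1,"z": 0,"rx": 0,"ry": 0,"rz": 0},
    {"x": 0.15,"y": 0.8,"z": 0,"rx": 0,"ry": 0,"rz": 0},
    {"x": 0.1,"y": 0.38,"z": 0,"rx": 0,"ry": 0,"rz": 0},
    {"x": 0,"y": 0,"z": 0,"rx": 0,"ry": 0,"rz": 1},
    {"x": 0,"y": 0,"z": 0,"rx": 0,"ry": 0,"rz": 1},
    {"x": 0,"y": 0,"z": 0,"rx": 0,"ry": 0,"rz": 1},
    {"x": 0,"y": 0,"z": 0,"rx": 0,"ry": 0,"rz": 1},
    {"x": 0,"y": 0,"z": 0,"rx": 0,"ry": 0,"rz": 1},
    {"x": 0,"y": 0,"z": 0,"rx": 0,"ry": 0,"rz": 1},
    {"x": 0,"y": 0,"z": 0,"rx": 0,"ry": 0,"rz": 1},
    {"x": 0,"y": 0,"z": 0,"rx": 0,"ry": 0,"rz": 1},
    {"x": 0,"y": 0,"z": 0,"rx": 0,"ry": 0,"rz": 1},
    {"x": 0,"y": 0,"z": 0,"rx": 0,"ry": 0,"rz": 1},
  ],
)

```text
clock: 52.05
tool_pos: [0.565, -0.304, 0.1422]
orientation: [-180.0, 0.0, -32.7]
force: [-0.1, -0.2, -0.9]
opening: 0.0118
gripper_force: 30.0
```

>>> play_rows(
  motion=[
    {"x": 0,"y": 0,"z": 0,"rx": 0,"ry": 0,"rz": 1},
    {"x": 0,"y": 0,"z": 0,"rx": 0,"ry": 0,"rz": 1},
    {"x": 0,"y": 0,"z": 0,"rx": 0,"ry": 0,"rz": 1},
    {"x": 0,"y": 0,"z": 0,"rx": 0,"ry": 0,"rz": 1},
    {"x": 0,"y": 0,"z": 0,"rx": 0,"ry": 0,"rz": 1},
    {"x": 0,"y": 0,"z": 0,"rx": 0,"ry": 0,"rz": 1},
    {"x": 0,"y": 0,"z": 0,"rx": 0,"ry": 0,"rz": 1},
    {"x": 0,"y": 0,"z": 0,"rx": 0,"ry": 0,"rz": 1},
    {"x": 0,"y": 0,"z": 0,"rx": 0,"ry": 0,"rz": 1},
    {"x": 0,"y": 0,"z": 0,"rx": 0,"ry": 0,"rz": 1},
    {"x": 0,"y": 0,"z": 0,"rx": 0,"ry": 0,"rz": 1},
    {"x": 0,"y": 0,"z": 0,"rx": 0,"ry": 0,"rz": 1},
    {"x": 0,"y": 0,"z": 0,"rx": 0,"ry": 0,"rz": 0.55},
    {"x": 0,"y": 0,"z": 0,"rx": 0,"ry": 0,"rz": 0},
    {"x": 0,"y": 0,"z": 0,"rx": 0,"ry": 0,"rz": 0},
  ],
)

```text
clock: 53.92
tool_pos: [0.5651, -0.3042, 0.1422]
orientation: [180.0, 0.0, -82.7]
force: [0.2, 0.8, -1.3]
opening: 0.0117
gripper_force: 30.0
```

```bash
python3 - <<'E'
from h import *
s=cams.snapshot("side")[30:180,260:420]
cv2.imwrite("pics/p6.png",cv2.resize(s,(480,450),interpolation=cv2.INTER_CUBIC))
E
```

```text
(no output)
```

View pics/p6.png

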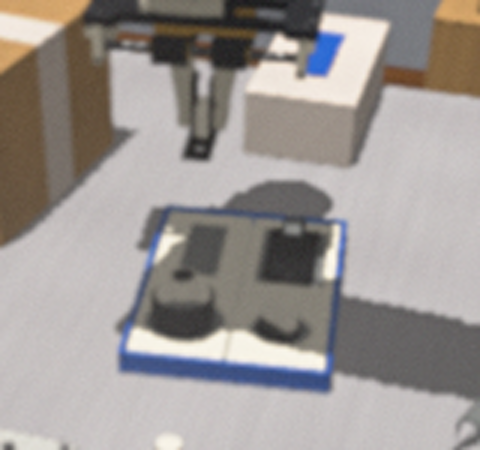

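The buckle is held level and aligned over the narrow rectangle (crop, 200,145).

>>> play_rows(
  motion=[
    {"x": 0.03,"y": 0,"z": 0.8,"rx": 0,"ry": 0,"rz": 0},
    {"x": 0,"y": 0,"z": 1,"rx": 0,"ry": 0,"rz": 0},
    {"x": 0,"y": 0,"z": 1,"rx": 0,"ry": 0,"rz": 0},
    {"x": 0,"y": 0,"z": 0.9,"rx": 0,"ry": 0,"rz": 0},
    {"x": 0,"y": 0,"z": 0.5,"rx": 0,"ry": 0,"rz": 0},
    {"x": 0,"y": 0,"z": 0.25,"rx": 0,"ry": 0,"rz": 0},
    {"x": 0,"y": 0,"z": 0.15,"rx": 0,"ry": 0,"rz": 0},
    {"x": 0,"y": 0,"z": 0.06,"rx": 0,"ry": 0,"rz": 0},
    {"x": 0,"y": 0,"z": 0,"rx": 0,"ry": 0,"rz": 0},
  ],
)

```text
clock: 55.1
tool_pos: [0.5655, -0.3052, 0.0263]
orientation: [-180.0, -0.0, -82.8]
force: [0.7, -0.6, -0.6]
opening: 0.012
gripper_force: 30.0
```

>>> play_rows(
  motion=[
    {"x": 0,"y": 0,"z": 0.04,"rx": 0,"ry": 0,"rz": 0},
    {"x": 0,"y": 0,"z": 0.04,"rx": 0,"ry": 0,"rz": 0},
    {"x": 0,"y": 0,"z": 0,"rx": 0,"ry": 0,"rz": 0},
  ],
)

```text
clock: 55.48
tool_pos: [0.5652, -0.3051, 0.0238]
orientation: [180.0, -0.0, -82.8]
force: [-1.2, -0.2, -0.6]
opening: 0.0113
gripper_force: 30.0
```

>>> play_rows(
  motion=[
    {"x": 0,"y": 0,"z": 0.04,"rx": 0,"ry": 0,"rz": 0},
    {"x": 0,"y": 0,"z": 0,"rx": 0,"ry": 0,"rz": 0},
  ],
)

```text
clock: 55.72
tool_pos: [0.5653, -0.3052, 0.0234]
orientation: [-180.0, -0.0, -82.8]
force: [-1.8, 1.3, 4.5]
opening: 0.012
gripper_force: 30.0
```

Contact. Release, rise and retreat so the top camera can see the caddy.

>>> play_rows(
  motion=[
    {"x": 0,"y": 0,"z": 0,"rx": 0,"ry": 0,"rz": 0},
    {"x": 0,"y": 0,"z": 0,"rx": 0,"ry": 0,"rz": 0},
    {"x": 0,"y": 0,"z": 0,"rx": 0,"ry": 0,"rz": 0},
    {"x": 0,"y": 0,"z": 0,"rx": 0,"ry": 0,"rz": 0},
  ],
  fingers=-0.25,
)

```text
clock: 56.22
tool_pos: [0.5652, -0.3051, 0.0227]
orientation: [180.0, 0.0, -82.8]
force: [-1.0, -0.3, -0.2]
opening: 0.0325
gripper_force: 0.0
```

>>> play_rows(
  motion=[
    {"x": 0,"y": 0,"z": -0.3,"rx": 0,"ry": 0,"rz": 0},
    {"x": 0,"y": 0,"z": -0.6,"rx": 0,"ry": 0,"rz": 0},
    {"x": 0,"y": 0,"z": -1,"rx": 0,"ry": 0,"rz": 0},
    {"x": 0,"y": 0,"z": -1,"rx": 0,"ry": 0,"rz": 0},
    {"x": 0,"y": 0,"z": -1,"rx": 0,"ry": 0,"rz": 0},
    {"x": 0,"y": 0,"z": -1,"rx": 0,"ry": 0,"rz": 0},
    {"x": -1,"y": 0,"z": 0,"rx": 0,"ry": 0,"rz": 0},
    {"x": -1,"y": 0,"z": 0,"rx": 0,"ry": 0,"rz": 0},
    {"x": -1,"y": 0,"z": 0,"rx": 0,"ry": 0,"rz": 0},
    {"x": -1,"y": 0,"z": 0,"rx": 0,"ry": 0,"rz": 0},
    {"x": -1,"y": 0,"z": 0,"rx": 0,"ry": 0,"rz": 0},
    {"x": -1,"y": 0,"z": 0,"rx": 0,"ry": 0,"rz": 0},
    {"x": -1,"y": 0,"z": 0,"rx": 0,"ry": 0,"rz": 0},
    {"x": -1,"y": 0,"z": 0,"rx": 0,"ry": 0,"rz": 0},
    {"x": -1,"y": 0,"z": 0,"rx": 0,"ry": 0,"rz": 0},
    {"x": -1,"y": 0,"z": 0,"rx": 0,"ry": 0,"rz": 0},
    {"x": -1,"y": 0,"z": 0,"rx": 0,"ry": 0,"rz": 0},
    {"x": -1,"y": 0,"z": 0,"rx": 0,"ry": 0,"rz": 0},
    {"x": -1,"y": 0,"z": 0,"rx": 0,"ry": 0,"rz": 0},
    {"x": -1,"y": 0,"z": 0,"rx": 0,"ry": 0,"rz": 0},
  ],
)

```text
clock: 58.72
tool_pos: [0.5215, 0.043, 0.1467]
orientation: [-179.9, 0.0, -82.8]
force: [0.2, -0.1, -0.3]
opening: 0.0332
gripper_force: 0.0
```

```bash
python3 - <<'E'
from h import *
t=cams.snapshot("top")[130:220,370:490]; s=cams.snapshot("side")[85:165,290:390]
cv2.imwrite("pics/p7.png",np.hstack([cv2.resize(t,(400,300),interpolation=cv2.INTER_CUBIC),cv2.resize(s,(375,300),interpolation=cv2.INTER_CUBIC)]))
E
```

```text
(no output)
```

View pics/p7.png

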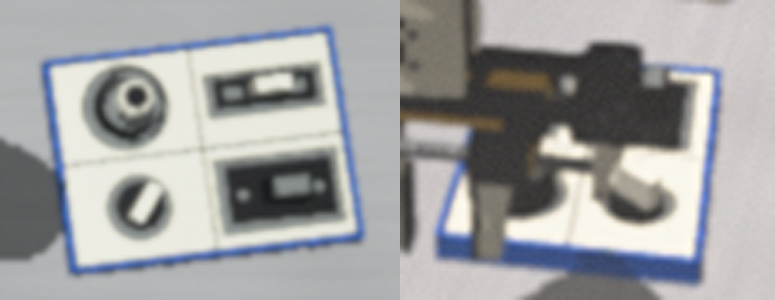

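All four parts lie within their pockets in the top crop: canister (125,105), buckle (268,88), valve (140,207) and plate (285,190). I'm handing the job in.

```bash
python3 -c "
from plant import workorder
print(workorder.close_job())"
```

```text
the job is handed in; nothing more can be done
None
```

The kit is complete and handed in at about 59 s: plate, canister, valve and buckle each sit upright in their own pockets in the blue caddy, placed in that order, and the look-alikes were left alone; the hand-in gave no verdict.

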